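# Load the charging tray and phone stand, then switch the charger back on

## Task

Put everything on charge: first slide the grey charging tray's switch all the way off (toward you, the red side), then seat every battery pack flat and square in a pocket of the tray, notched end over the tongue, and lay every phone screen out, lengthwise up the slope, in its own bay of the wooden stand so that it rests against the bottom lip. Once all of them are in place, slide the switch on again, all the way to its stop on the far (green) side. Leave the mug and the stapler where they are.

Things in the scene. Friction and masses are not known exactly. Their poses are not given: they have to be found in the camera images.
- tray: Fixed grey charging tray, 68 (x) x 285 (y) x 18 (z) mm, yaw up to 0.15 rad. Origin on the desk under the middle pocket; z up, y along the row. Three pockets 75 mm apart, each 45 (x) x 65 (y) mm, 12 mm deep: a pack has 2.5 mm play a side and stands 18 mm out. An orange tongue 8 mm wide, 6 long, 9 high stands mid +y end in each pocket. Slide switch at the tray's +y end.
- pocket0 (a point): Centre of the floor of the -y (right-hand) pocket of the tray, 6 mm above the desk: a seated pack's origin lies here, its axes parallel to the tray's and its notched end over the tongue (+y). Any pack may go in any pocket.
- pocket1 (a point): Centre of the floor of the middle pocket of the tray, 6 mm above the desk: a seated pack's origin lies here, its axes parallel to the tray's and its notched end over the tongue (+y). Any pack may go in any pocket.
- pocket2 (a point): Centre of the floor of the +y (left-hand) pocket of the tray, 6 mm above the desk: a seated pack's origin lies here, its axes parallel to the tray's and its notched end over the tongue (+y). Any pack may go in any pocket.
- switch (a joint): Travel of the tray's slide switch along the tray's +x (away from the robot), 0 (off, near the red dot) to 0.030 m (on, at its end stop, near the green dot). Starts between 0.022 and 0.030. Resists with about 1.5 N of friction and stays where it is left.
- switch_top (a point): Centre of the top of the switch's orange grip, 12 (x) x 28 (y) x 24 (z) mm, axes as the tray's; moves with the switch. Its underside is just over the tray's 18 mm high top. Off: push it toward the robot from behind; on: push it away from the robot. Closed fingers will do.
- stand: Fixed light-wood base of the phone stand, a plate 125 (x) x 205 (y) x 8 (z) mm that carries the sloped bed; origin on the desk, yaw -0.1 to 0.25 rad.
- bed: Bed of the stand, 35 deg slope. Origin: middle of its bottom lip, on the surface, 24 mm above the desk; x up the slope (away from the robot), y along the lip, z out of the surface. Lip: 8 mm thick on the -x side of x=0, 12 mm high. Two bays at y = -0.0525, +0.0525: backrests 48 wide, 115 mm long; guides 7 mm high, 74 mm apart, only up to x = 25 mm. Friction can hold a phone short of the lip.
- bay0 (a point): Where the origin (centre of the back) of a phone lies when it rests in the -y (right-hand) bay against the lip: 62 mm up the slope from the lip, on the bed surface; the phone's x and z parallel to the bed's. Above the guides there is room for fingers beside the phone.
- bay1 (a point): The same for the +y (left-hand) bay.
- pack_a: Black battery pack, blue band, 40 (x) x 60 (y) x 30 (z) mm, 0.08-0.17 kg, None if absent. Origin: centre of underside, z up out of the grey label. +y end (orange bar on top): a notch 12 mm wide, 8 deep, 13 high from the underside, fits over a pocket's tongue. Starts upright, y within 0.5 rad of world +y. Packs are alike. Grip across the 40 mm (x).
- pack_b: Black battery pack, blue band, 40 (x) x 60 (y) x 30 (z) mm, 0.08-0.17 kg, None if absent. Origin: centre of underside, z up out of the grey label. +y end (orange bar on top): a notch 12 mm wide, 8 deep, 13 high from the underside, fits over a pocket's tongue. Starts upright, y within 0.5 rad of world +y. Packs are alike. Grip across the 40 mm (x).
- pack_c: Black battery pack, blue band, 40 (x) x 60 (y) x 30 (z) mm, 0.08-0.17 kg, None if absent. Origin: centre of underside, z up out of the grey label. +y end (orange bar on top): a notch 12 mm wide, 8 deep, 13 high from the underside, fits over a pocket's tongue. Starts upright, y within 0.5 rad of world +y. Packs are alike. Grip across the 40 mm (x).
- phone_a: Blue phone, black screen, slab 124 (x) x 62 (y) x 11 (z) mm, 0.13-0.19 kg, None if absent. Origin: centre of its back; x along its length, z out of the screen. Either end may point down. Starts flat on the desk, screen up, x within 0.3 rad of world +x. Grip it across its 62 mm width (y).
- phone_b: Red phone, black screen, slab 124 (x) x 62 (y) x 11 (z) mm, 0.13-0.19 kg, None if absent. Origin: centre of its back; x along its length, z out of the screen. Either end may point down. Starts flat on the desk, screen up, x within 0.3 rad of world +x. Grip it across its 62 mm width (y).
- mug: White mug, a bystander, 92 mm wide, 95 mm tall, standing on the desk to the left; origin under its middle.
- stapler: Black stapler, a bystander, 144 x 39 x 54 mm, lying at the right edge of the work; origin centre of its underside.
- phone_a_screen (a point): Centre of the screen of phone_a, 11 mm above its origin.
- phone_b_screen (a point): Centre of the screen of phone_b, 11 mm above its origin.
Mind the look-alikes: they are no part of the job. What is shaped like the pack_c but pink is not meant.

How it is judged (in metres and radians):
On the way, in this order (a step that is already met when the one before it is completed fails the run):
1. the switch is pulled back to its off stop before everything is loaded (value of joint switch below 0.004 m), for 0.2 s.
2. every pack present is seated in a pocket and every phone present rests in a bay against the lip, while the switch is still off (z of pack_a in the frame of tray between 0.0035 and 0.0085 m and angle between the z axis of each of pack_a, pack_b, pack_c and the z axis of tray, either way round below 0.06 rad and angle between the y axis of each of pack_a, pack_b, pack_c and the y axis of tray, either way round below 0.13 rad and (horizontal distance between pack_a and pocket0 below 0.006 m or horizontal distance between pack_a and pocket1 below 0.006 m or horizontal distance between pack_a and pocket2 below 0.006 m) and linear speed of each of pack_a, pack_b, pack_c, phone_a, phone_b below 0.02 m/s and z of pack_b in the frame of tray between 0.0035 and 0.0085 m and (horizontal distance between pack_b and pocket0 below 0.006 m or horizontal distance between pack_b and pocket1 below 0.006 m or horizontal distance between pack_b and pocket2 below 0.006 m) and z of pack_c in the frame of tray between 0.0035 and 0.0085 m and (horizontal distance between pack_c and pocket0 below 0.006 m or horizontal distance between pack_c and pocket1 below 0.006 m or horizontal distance between pack_c and pocket2 below 0.006 m) and x of phone_a in the frame of bed between 0.058 and 0.066 m and z of phone_a in the frame of bed between -0.004 and 0.004 m and angle between the z axis of each of phone_a, phone_b and the z axis of bed, either way round below 0.07 rad and angle between the x axis of each of phone_a, phone_b and the x axis of bed, either way round below 0.13 rad and (y of phone_a in the frame of bed between -0.0645 and -0.0405 m or y of phone_a in the frame of bed between 0.0405 and 0.0645 m) and x of phone_b in the frame of bed between 0.058 and 0.066 m and z of phone_b in the frame of bed between -0.004 and 0.004 m and (y of phone_b in the frame of bed between -0.0645 and -0.0405 m or y of phone_b in the frame of bed between 0.0405 and 0.0645 m) and z of each of phone_a_screen, phone_b_screen in the frame of bed above 0.006 m and value of joint switch below 0.012 m), for 0.2 s.
3. the switch is pushed to its stop (value of joint switch above 0.027 m), for 0.2 s.
At the end, for the whole second after the job is handed in: Packs present: in a pocket, within 2.5 mm of its floor and 6 mm of its centre, level to 0.06 rad, square to 0.13. Phones present: one a bay, screen out, within 4 mm of bed and lip, 12 mm of mid-bay, flat to 0.07 rad, straight to 0.13. All at rest; switch at 0.027 m or more (z of pack_a in the frame of tray between 0.0035 and 0.0085 m and angle between the z axis of each of pack_a, pack_b, pack_c and the z axis of tray, either way round below 0.06 rad and angle between the y axis of each of pack_a, pack_b, pack_c and the y axis of tray, either way round below 0.13 rad and (horizontal distance between pack_a and pocket0 below 0.006 m or horizontal distance between pack_a and pocket1 below 0.006 m or horizontal distance between pack_a and pocket2 below 0.006 m) and linear speed of each of pack_a, pack_b, pack_c, phone_a, phone_b below 0.02 m/s and z of pack_b in the frame of tray between 0.0035 and 0.0085 m and (horizontal distance between pack_b and pocket0 below 0.006 m or horizontal distance between pack_b and pocket1 below 0.006 m or horizontal distance between pack_b and pocket2 below 0.006 m) and z of pack_c in the frame of tray between 0.0035 and 0.0085 m and (horizontal distance between pack_c and pocket0 below 0.006 m or horizontal distance between pack_c and pocket1 below 0.006 m or horizontal distance between pack_c and pocket2 below 0.006 m) and x of phone_a in the frame of bed between 0.058 and 0.066 m and z of phone_a in the frame of bed between -0.004 and 0.004 m and angle between the z axis of each of phone_a, phone_b and the z axis of bed, either way round below 0.07 rad and angle between the x axis of each of phone_a, phone_b and the x axis of bed, either way round below 0.13 rad and (y of phone_a in the frame of bed between -0.0645 and -0.0405 m or y of phone_a in the frame of bed between 0.0405 and 0.0645 m) and x of phone_b in the frame of bed between 0.058 and 0.066 m and z of phone_b in the frame of bed between -0.004 and 0.004 m and (y of phone_b in the frame of bed between -0.0645 and -0.0405 m or y of phone_b in the frame of bed between 0.0405 and 0.0645 m) and z of each of phone_a_screen, phone_b_screen in the frame of bed above 0.006 m and value of joint switch above 0.027 m); the robot touches nothing.
It fails at once if the mug is moved by more than 3 cm (distance of mug from where it was at the start of the episode above 0.03 m).
It fails at once if the stapler is moved by more than 3 cm (distance of stapler from where it was at the start of the episode above 0.03 m).
Of pack_a, pack_b, pack_c, phone_a, phone_b only 4 to 5 are there at a start; the rules pass over those that are not, and their reading is None.
At some moment in a run one of pack_a, pack_b, pack_c may be knocked a few centimetres aside while the robot is not near it.
Once in a run the grip may slacken for a moment while it holds something.
It also fails if it takes over 210 s, if anything falls off the work surface, if the arm or the gripper's body presses on something with over 40 N, if the wrist force passes 120 N, or if a joint passes its speed limit or range.

## Robot

A 7-joint arm with a two-finger parallel gripper is mounted at the origin on a cart in front of the work surface, level with it; the furniture and walls round the work are solid. World frame = base frame: x ahead of the robot, y to its left, z up, the work surface at z = 0. Lengths are in mm, angles in degrees, forces in N, time in s.
With the tool pointing down it reaches from about 400 to 900 mm from the base axis. Payload 5.6 kg.
Tool frame: the origin (TCP) lies on the centre line of the jaws, within the pads' length; the fingertips stand 19 mm ahead of it and the grasp point (between the pads) is the TCP (robot.nose_length is the distance from the TCP to the fingertips, in mm); z points along the fingers, y is the line along which they close (so a half turn about z gives the same grasp; the last joint's range is limited). The gripper opens to 92 mm and grips with 3 to 60 N. Pads are 20 mm wide; open, the fingers measure 128 mm over their backs; the gripper's body (75 mm by 189 mm) begins 69 mm behind the grasp point.
Start: joints at [74.485, 26.786, -0.665, 91.828, 0.344, 61.387, -3.226], TCP at [146.75, -633.224, 233.592] pointing down, gripper open.
Joint ranges: [-144.91, 144.91], [-17.63, 115.5], [-89.93, 88.59], [15.96, 139.68], [-74.01, 254.01], [8.47, 105.57], [-167.45, 167.45]. Speed limits (degrees/s): [147.25, 147.25, 180, 180, 180, 180, 180].

## Interface

Orientations are given as [roll, pitch, yaw] about the fixed x, y, z axes, in that order (R = Rz(yaw) Ry(pitch) Rx(roll)).
In Python, from station import sensors, optics, robot gives the robot as it stands.
- The arm moves only by the tool servo_tool, never from a script. Its arguments are lists of equal length, an entry for each row: "xyz": the shift along the world's x, y, z each as a share of 3 cm, from -1 to 1, a list of three; "turn": the turn about the world's z as a share of 90 degrees, from -1 to 1; "fingers": the finger opening in mm, from 0 to 91.9. A call has 1 to 20 rows; each row shifts and turns the commanded pose from where the row before left it; what a row does not reach is not made up. A row lasts 1/12 s, in which the tool goes at most 41.7 mm and 7.16 degrees, less where a joint would pass 70% of its speed; a pose out of reach is approached as far as the arm can. A call with a number of a shift or a turn outside -1 to 1 is refused whole. A call with a gripper value outside its range is refused whole. The fingers move at their own pace and stop on an object; "squeeze" is the grip in N (left out, the last holds). Time passes only in rows, so rows that do not move let the fingers close. It gives the time, the measured TCP pose, the force, the opening and the grip force at its end, in the units of the state.
- sensors.sense(): the state, without advancing time (a new reading comes with each control period).
- optics.capture(name): name is "scene" or "top" or "wrist"; returns (picture, depth): 400x640x3 uint8, blue, green, red; 400x640 float32, mm along the optical axis (not along the pixel's ray), 0 where there is no reading.
- optics.calibration(name): a dict with "intrinsics" (3x3 intrinsics, pixels), "extrinsics" (4x4, takes a point from world to camera coordinates). Camera axes: x right, y up, looking along -z (the intrinsics and any distortion apply to the point x, -y, -z); pixel columns grow to the right and rows downward; lengths in mm; the calibration is good to about 2 mm. A picture is of the moment at which its call begins: read the wrist's pose just before it. calibration takes no time and is no camera call; for the wrist camera it gives the pose at the moment of the call.
- robot.close_job(): hands the job in; it is judged then, once.
The state is a dict: "time": time; "joints": joint angles; "qvel": joint speeds; "tau": joint torques, N m; "ee_pos": TCP position; "orientation": TCP orientation; "force": force on the tool from outside, world axes, zero at the start; "wrist_torque": the same for the moment, N m; "opening": finger opening in mm; "gripper_force": force on a finger pad.
Only numpy, scipy, OpenCV 4.12 (cv2) and the standard library are available. Lean on these libraries where they do the work, as an engineer would, in place of code of your own. Each camera call takes 0.05 s, during which the arm holds its last target. There are 200 camera calls.

## Working session

There is one attempt and no reset: what is moved stays moved. The work goes in short steps, Python scripts to look and compute and a tool call to move; the robot and the scene stay as the last step left them, time stands still between calls to the robot, and variables do not carry over. Pictures are saved under pics/ and viewed, at most 14 in all, crops included, and the job is handed in when it is done.

Besides the shell and the picture viewer there is one more tool, called after "Request:" by a JSON object that holds its "api" and its "payload". servo_tool: Moves the arm, as the interface text tells. Its arguments: {"type":"object","properties":{"xyz":{"type":"array","items":{"type":"array","items":{"type":"number"}}},"turn":{"type":"array","items":{"type":"number"}},"fingers":{"type":"array","items":{"type":"number"}},"squeeze":{"type":"number"}},"required":["xyz","turn","fingers"]}

```bash
mkdir -p pics; ls
cat > h.py <<'E'
import numpy as np,cv2
from station import sensors,optics,robot
def cap(n,f=None):
    im,d=optics.capture(n)
    if f: cv2.imwrite('pics/'+f+'.png',im); np.save('pics/'+f+'.npy',d); 
    c=optics.calibration(n); np.savez('pics/'+(f or n)+'_c.npz',K=c['intrinsics'],E=c['extrinsics'])
    return im,d,c
def ray(c,u,v):
    K=np.array(c['intrinsics']);E=np.array(c['extrinsics'])
    x=(u-K[0,2])/K[0,0];y=(v-K[1,2])/K[1,1]
    R=E[:3,:3];o=-R.T@E[:3,3]
    return o,R.T@np.array([x,-y,-1.])
def atz(c,u,v,z):
    o,d=ray(c,u,v); return o+d*(z-o[2])/d[2]
def atd(c,u,v,dep):
    o,d=ray(c,u,v); return o+d*dep
def cloud(c,dep):
    v,u=np.mgrid[0:dep.shape[0],0:dep.shape[1]]
    K=np.array(c['intrinsics']);E=np.array(c['extrinsics'])
    P=np.stack([(u-K[0,2])/K[0,0]*dep,-(v-K[1,2])/K[1,1]*dep,-dep],-1)
    W=(P-E[:3,3])@E[:3,:3]; W[dep<=0]=np.nan
    return W
def pj(c,p):
    K=np.array(c['intrinsics']);E=np.array(c['extrinsics'])
    q=E[:3,:3]@np.asarray(p,float)+E[:3,3]; return K[0,0]*q[0]/-q[2]+K[0,2],K[1,1]*-q[1]/-q[2]+K[1,2]
E
python3 - <<'E'
from h import *
for n in('top','scene'):
    im,d,c=cap(n,n); print(n,c)
print(sensors.sense())
E
```

```text
pics
top {'intrinsics': array([[365.76413817,   0.        , 316.35491038],
       [  0.        , 365.76413817, 201.12490859],
       [  0.        ,   0.        ,   1.        ]]), 'extrinsics': array([[ 2.75600067e-02, -9.99619837e-01, -7.92411638e-04,
         6.84647702e+01],
       [ 9.94130236e-01,  2.73256727e-02,  1.04682292e-01,
        -4.78036449e+02],
       [-1.04620843e-01, -3.67280504e-03,  9.94505400e-01,
        -1.21908537e+03],
       [ 0.00000000e+00,  0.00000000e+00,  0.00000000e+00,
         1.00000000e+00]])}
scene {'intrinsics': array([[420.79594443,   0.        , 316.67650747],
       [  0.        , 420.79594443, 199.82733593],
       [  0.        ,   0.        ,   1.        ]]), 'extrinsics': array([[-4.41445563e-01, -8.97242498e-01,  9.03959734e-03,
         2.73774197e+02],
       [ 6.78348978e-01, -3.27121132e-01,  6.57901534e-01,
        -3.62331249e+02],
       [-5.87340173e-01,  2.96559715e-01,  7.53049704e-01,
        -1.05784120e+03],
       [ 0.00000000e+00,  0.00000000e+00,  0.00000000e+00,
         1.00000000e+00]])}
{'time': 0.1, 'joints': array([74.4854791 , 26.83093797, -0.66497931, 91.8739233 ,  0.34350094,
       61.38529984, -3.22563693]), 'qvel': array([ 0.01795158, -0.12522866, -0.04435579, -0.13401649, -0.05485954,
       -0.01522025,  0.00173605]), 'tau': array([ 7.23177891e-04, -5.21643269e+01, -1.26370532e-02, -2.44362795e+01,
       -5.68522175e-02,  1.41307249e-02,  4.97840199e-05]), 'ee_pos': array([ 146.61305496, -632.76226914,  232.74818605]), 'orientation': array([-1.79912028e+02,  6.11221950e-03,  1.30472562e+01]), 'force': array([-0.93038826, -0.17363974,  0.73771734]), 'wrist_torque': array([-0.01583127, -0.03797044, -0.01250265]), 'gripper_force': 0.0, 'opening': 92.18840770515656}
```

View pics/top.png

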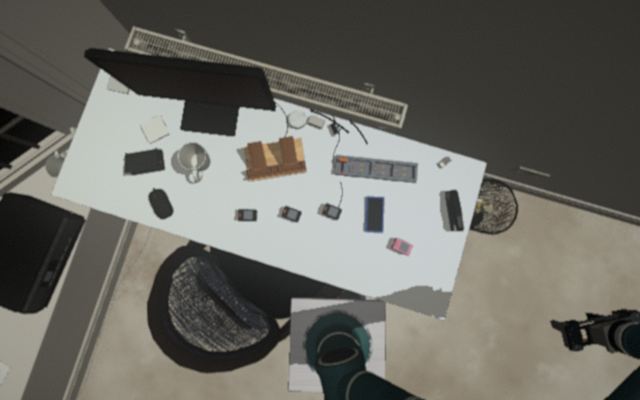

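View pics/scene.png

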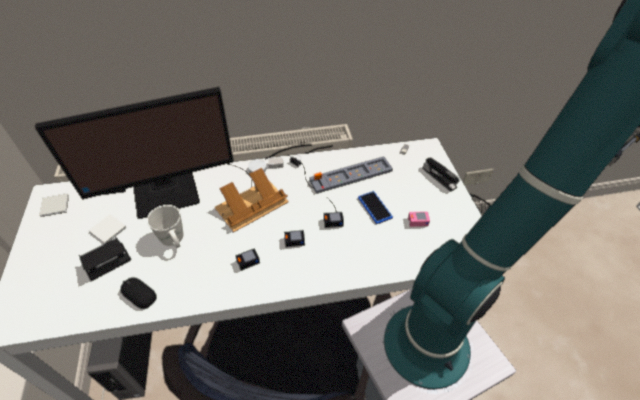

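The top view shows three packs (245,214), (290,213), (330,211), a blue phone (374,214), the tray (375,168) with its switch at (342,159), the stand (277,158) and a pink decoy (400,245). There is no red phone.

Run:
```python
from h import *
im=cv2.imread('pics/top.png');c=dict(zip(('intrinsics','extrinsics'),(np.load('pics/top_c.npz')[k] for k in 'KE')))
W=cloud(c,np.load('pics/top.npy'))
for n,u,v in[('p1',245,214),('p2',290,213),('p3',330,211),('phone',374,214),('sw',342,159),('trayL',334,166),('trayR',416,172),('stapler',452,210),('mug',190,160),('desk',300,250),('st',275,160),('pink',400,245)]:
    print(n,W[v,u].round(),atz(c,u,v,15).round())
cv2.imwrite('pics/topc.png',cv2.resize(im[125:265,225:475],None,fx=3.2,fy=3.2,interpolation=3))
cv2.imwrite('pics/topc.png',cv2.resize(im[125:265,225:475],None,fx=3.2,fy=3.2,interpolation=3))
cal=optics.calibration('wrist');E=cal['extrinsics'];print(cal['intrinsics'],-E[:3,:3].T@E[:3,3],E[:3,:3])
```

```text
p1 [425. 322.  28.] [426. 324.  15.]
p2 [433. 170.  29.] [434. 171.  15.]
p3 [443.  35.  29.] [444.  34.  15.]
phone [ 438. -116.   15.] [ 438. -116.   15.]
sw [620.  -1.  44.] [626.  -3.  15.]
trayL [603.  23.   4.] [601.  24.  15.]
trayR [ 587. -259.   20.] [ 588. -260.   15.]
stapler [ 457. -375.   37.] [ 459. -383.   15.]
mug [608. 523.  17.] [608. 524.  15.]
desk [309. 133.  -2.] [309. 132.  15.]
st [618. 230.   7.] [617. 229.  15.]
pink [ 336. -202.   30.] [ 335. -206.   15.]
[[312.2408061    0.         323.89714312]
 [  0.         312.2408061  199.14974438]
 [  0.           0.           1.        ]] [ 222.08661747 -614.08193698  383.36099245] [[ 0.22571082 -0.97419269 -0.00179724]
 [ 0.93683591  0.21756088 -0.27387176]
 [ 0.26719487  0.0601321   0.96176454]]
```

View pics/topc.png

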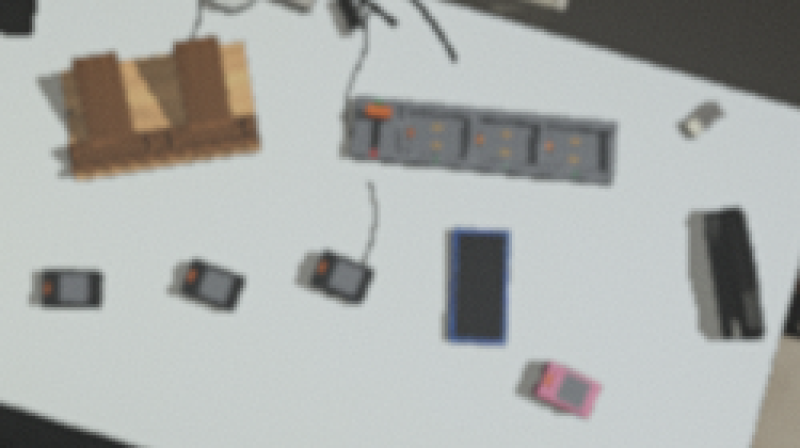

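Request:
{"api": "servo_tool", "payload": {"xyz": [[0.65,1,0.1],[0.65,1,0.1],[0.65,1,0.1],[0.65,1,0.1],[0.65,1,0.1],[0.65,1,0.1],[0.65,1,0.1],[0.65,1,0.1],[0.65,1,0.1],[0.65,1,0.1],[0.65,1,0.1],[0.65,1,0.1],[0.65,1,0.1],[0.65,1,0.1],[0.65,1,0.1],[0.65,1,0.1],[0.65,1,0.1],[0.65,1,0.1],[0.65,1,0.1],[0.65,1,0.1]], "turn": [-0.00725,-0.00725,-0.00725,-0.00725,-0.00725,-0.00725,-0.00725,-0.00725,-0.00725,-0.00725,-0.00725,-0.00725,-0.00725,-0.00725,-0.00725,-0.00725,-0.00725,-0.00725,-0.00725,-0.00725], "fingers": [0,0,0,0,0,0,0,0,0,0,0,0,0,0,0,0,0,0,0,0]}}

```text
time: 1.77
ee_pos: [537.2, -31.7, 293.5]
orientation: [180.0, 0.0, -0.0]
force: [-0.1, -1.3, 0.8]
opening: 0.3
gripper_force: 0.0
```

Request:
{"api": "servo_tool", "payload": {"xyz": [[0.3,1,0],[0.3,0.8,0],[0,0,0],[0,0,0]], "turn": [0,0,0,0], "fingers": [0,0,0,0]}}

```text
time: 2.1
ee_pos: [554.6, 22.3, 293.0]
orientation: [-180.0, 0.1, 0.2]
force: [0.6, -0.5, -0.6]
opening: 0.6
gripper_force: 0.0
```

Run:
```python
from h import *
print(sensors.sense()['ee_pos'],sensors.sense()['orientation'])
cap('wrist','w1')
im=cv2.imread('pics/w1.png');cv2.imwrite('pics/w1b.png',cv2.resize(im,(800,500)))
```

```text
[554.58815969  22.30564125 293.0409065 ] [-1.79981861e+02  6.59116646e-02  1.88162411e-01]
```

View pics/w1b.png

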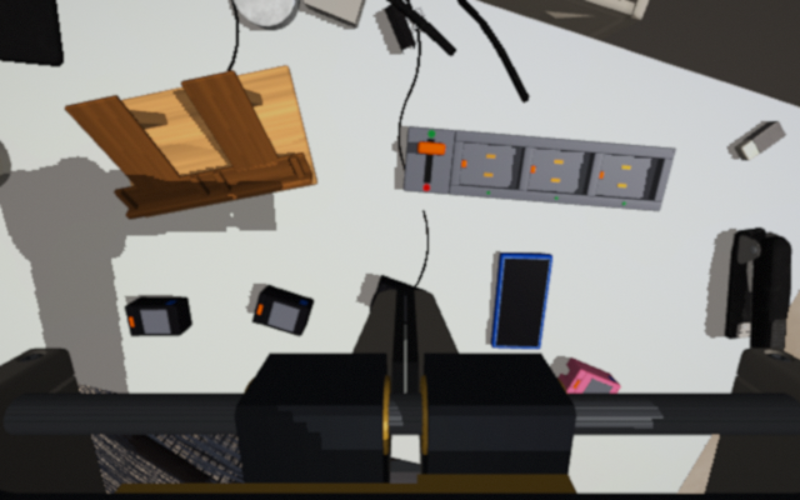

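The wrist view (800x500) shows the tray corners at (405,126), (675,148), (661,210), (403,190), the tongues at (463,164), (532,169), (602,174), and the orange grip at (432,149). The backrest tops lie at (66,107)-(120,97) and (182,82)-(235,70).

```bash
cat >> h.py <<'E'
def ld(f):
    z=np.load('pics/%s_c.npz'%f); return dict(intrinsics=z['K'],extrinsics=z['E'])
E
python3 - <<'E'
from h import *
c=ld('w1');im=cv2.imread('pics/w1.png');W=cloud(c,np.load('pics/w1.npy'))
hsv=cv2.cvtColor(im,cv2.COLOR_BGR2HSV)
def blobs(lo,hi,a0,a1):
    n,l,s,ce=cv2.connectedComponentsWithStats(cv2.inRange(hsv,lo,hi))
    return [(ce[i].round(1),s[i,4],np.nanmedian(W[l==i],0).round(1)) for i in range(1,n) if a0<s[i,4]<a1]
print('orange');[print(*b) for b in blobs((4,190,120),(16,255,255),6,600)]
print('blue');[print(*b) for b in blobs((105,150,50),(125,255,255),10,3000)]
T=[atz(c,u/1.25,v/1.25,18)[:2] for u,v in[(405,126),(675,148),(661,210),(403,190)]];print('tray',np.round(T),np.mean(T,0))
for a,b in((0,1),(3,2)):
    d=T[a]-T[b];print(np.linalg.norm(d),np.degrees(np.arctan2(-d[0],d[1])))
B=[atz(c,u/1.25,v/1.25,89.5)[:2] for u,v in[(66,107),(120,97),(182,82),(235,70)]];print('bed',np.round(B))
d=(B[0]+B[1]-B[2]-B[3])/2;print(np.linalg.norm(d),np.degrees(np.arctan2(-d[0],d[1])))
# backrest planes
for poly in([(80,110),(115,103),(180,180),(150,185)],[(190,88),(230,78),(270,165),(240,170)]):
    m=np.zeros((400,640),np.uint8);cv2.fillPoly(m,[(np.array(poly)/1.25).astype(int)],1)
    P=W[m>0];P=P[~np.isnan(P[:,0])];ce=P.mean(0);n=np.linalg.svd(P-ce,full_matrices=False)[2][2];n*=np.sign(n[2])
    print('plane',ce,n,np.degrees(np.arccos(n[2])),'yaw',np.degrees(np.arctan2(-n[1],-n[0])),np.std((P-ce)@n))
for u,v in[(156,321),(285,318),(157,213),(310,182)]:print(W[int(v/1.25),int(u/1.25)])
E
```

```text
orange
[174.3  60.6] 10 [681.4 178.7  88.7]
[160.2  63.5] 11 [678.5 194.8  89.1]
[79.7 80.6] 9 [661.5 282.2  88.6]
[344.6 118.3] 191 [622.2  -4.2  42.4]
[216.5 130.7] 21 [605.9 159.4  35. ]
[370.8 130.8] 16 [604.7 -41.2  14.5]
[209.3 132.6] 7 [603.3 169.4  34.5]
[426. 135.] 13 [ 599.4 -115.8   14.3]
[480.9 139.4] 9 [ 594.2 -190.2   15. ]
[236.  146.3] 70 [586.4 137.8  32.1]
[207.5 247.5] 26 [441.  189.6  29.9]
[104.8 257.3] 26 [425.6 340.7  29.9]
[460.7 307.2] 9 [ 341.9 -186.9   30.3]
blue
[406.3 228.7] 421 [473.2 -90.6  10.4]
[437.7 225.2] 32 [ 467.6 -146.1   11. ]
[136.1 241.9] 11 [445.6 297.5  20.4]
[242.6 241.6] 14 [445.  141.6  18.2]
[434.6 247.1] 16 [ 432.4 -145.    10.9]
[423.7 274.7] 49 [ 383.  -134.6   11.1]
tray [[ 643.   22.]
 [ 621. -263.]
 [ 555. -261.]
 [ 577.   24.]] [ 599.12548089 -119.48097532]
286.03631116878455 -4.415411752222751
285.35776078319253 -4.393054989889663
bed [[657. 312.]
 [665. 264.]
 [677. 209.]
 [686. 164.]]
103.20369210084729 11.452031195261156
plane [625.42077384 279.21034893  63.64029939] [-0.56353319 -0.10604497  0.81925869] 34.989345148999455 yaw 10.6572194606528 0.7118919977207901
plane [643.5028757  182.28520849  63.41402808] [-0.5621061  -0.10621537  0.82021645] 34.8935329524526 yaw 10.700425504246246 0.7190037162063022
[427.66826437 312.33516286  30.0171838 ]
[431.35569082 160.67201351  30.94766292]
[554.30554148 288.61819823  30.26447926]
[587.6845458  121.33761214  31.07101767]
```

Request:
{"api": "servo_tool", "payload": {"xyz": [[0.83,-0.22,-0.3],[0.83,-0.22,-0.3],[0.83,-0.22,-0.3],[0.83,-0.22,-0.3],[0,0,-1],[0,0,-1],[0,0,-1],[0,0,-1],[0,0,-1],[0,0,-1],[0,0,-1],[0,0,-0.1],[0,0,0]], "turn": [-0.012,-0.012,-0.012,-0.012,0,0,0,0,0,0,0,0,0], "fingers": [0,0,0,0,0,0,0,0,0,0,0,0,0]}}

```text
time: 3.23
ee_pos: [652.6, -7.6, 42.7]
orientation: [179.9, 0.3, -4.4]
force: [-0.2, 0.5, 0.4]
opening: 0.4
gripper_force: 0.0
```

Request:
{"api": "servo_tool", "payload": {"xyz": [[-0.3,0.02,0],[-0.3,0.02,0],[-0.3,0.02,0],[-0.3,0.02,0],[-0.1,0,0],[0,0,0]], "turn": [0,0,0,0,0,0], "fingers": [0,0,0,0,0,0]}}

```text
time: 3.73
ee_pos: [614.6, -3.1, 45.7]
orientation: [180.0, -0.0, -4.3]
force: [0.1, 0.2, -0.3]
opening: 0.2
gripper_force: 0.0
```

Request:
{"api": "servo_tool", "payload": {"xyz": [[-0.15,0.01,0],[-0.15,0.01,0],[0,0,0]], "turn": [0,0,0], "fingers": [0,0,0]}}

```text
time: 3.98
ee_pos: [609.2, -2.8, 45.4]
orientation: [-179.9, -0.4, -4.3]
force: [7.4, -0.8, -1.7]
opening: 0.6
gripper_force: 3.6
```

Request:
{"api": "servo_tool", "payload": {"xyz": [[-0.12,0.01,0],[0,0,0]], "turn": [0,0], "fingers": [0,0]}}

```text
time: 4.15
ee_pos: [608.9, -2.7, 45.6]
orientation: [-179.9, -0.8, -4.3]
force: [15.6, -1.5, -9.8]
opening: 0.3
gripper_force: 7.6
```

Run:
```python
from h import *
c=cap('top','t2')[2]
im=cv2.imread('pics/t2.png');cv2.imwrite('pics/t2b.png',cv2.resize(im[135:195,320:430],None,fx=6,fy=6,interpolation=3))
```

```text
(no output)
```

View pics/t2b.png

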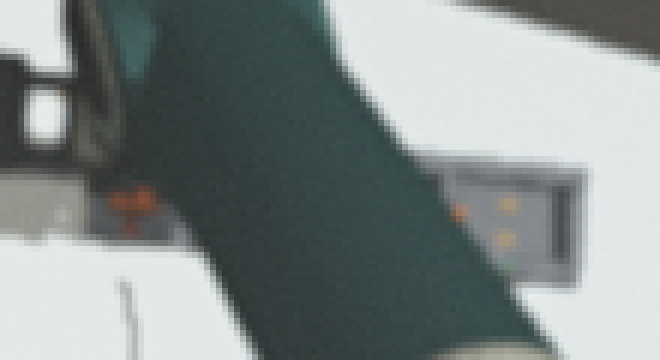

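Request:
{"api": "servo_tool", "payload": {"xyz": [[0.4,0,0],[0,0,1],[0,0,1],[-0.3,0,1],[-0.6,-0.15,1],[-0.6,-0.15,1],[-0.6,-0.15,0.2],[-0.6,-0.15,0],[-0.6,-0.15,0],[-0.6,-0.15,0],[-0.6,-0.15,0],[-0.6,-0.15,0],[-0.5,-0.15,0],[0,0,0],[0,0,0],[0,0,0]], "turn": [0,0,0.075,0.075,0.075,0.075,0.075,0.075,0.075,0.075,0.075,0.075,0.075,0.075,0.075,0.073], "fingers": [0,0,0,0,70,70,70,70,70,70,70,70,70,70,70,70]}}

```text
time: 5.53
ee_pos: [445.8, -43.0, 200.4]
orientation: [-179.9, 0.0, 90.3]
force: [-0.5, 0.4, 0.4]
opening: 69.8
gripper_force: 0.0
```

```bash
cat >> h.py <<'E'
def packs(W,zl=24,zh=36,amin=200,xr=(380,520),yr=(-400,420)):
    m=((W[...,2]>zl)&(W[...,2]<zh)&(W[...,0]>xr[0])&(W[...,0]<xr[1])&(W[...,1]>yr[0])&(W[...,1]<yr[1])).astype(np.uint8)
    n,l,s,ce=cv2.connectedComponentsWithStats(m)
    for i in range(1,n):
        if s[i,4]<amin: continue
        P=W[l==i]; r=cv2.minAreaRect(P[:,:2].astype(np.float32)); b=cv2.boxPoints(r)
        e=[b[1]-b[0],b[2]-b[1]]; d=max(e,key=np.linalg.norm); d=d*np.sign(d[1])
        print('obj',np.round(r[0],1),np.round(r[1],1),'mean',P.mean(0).round(1),'ydir yaw',np.degrees(np.arctan2(-d[0],d[1])).round(1),'px',ce[i].round(),s[i,4])
E
python3 - <<'E'
from h import *
s=sensors.sense();print(s['ee_pos'],s['orientation'],s['joints'].round())
im,d,c=cap('wrist','w2');packs(cloud(c,d))
print('w1');packs(cloud(ld('w1'),np.load('pics/w1.npy')))
cv2.imwrite('pics/w2b.png',cv2.resize(im,(800,500)))
E
```

```text
[445.76533677 -43.00805797 200.36590057] [-1.79931272e+02  3.31118796e-02  9.03083894e+01] [ 43.  16. -47. 119.  15.  52. -12.]
obj [445.1  31.2] [60.2 40.1] mean [445.3  32.   29.5] ydir yaw -20.3 px [324. 114.] 2462
w1
obj [ 455.5 -375.2] [130.8   8.8] mean [ 469.9 -373.5   30.7] ydir yaw -80.3 px [604. 229.] 489
obj [433.4 167.4] [60.  41.3] mean [435.  166.6  29.4] ydir yaw -19.2 px [224. 251.] 1081
obj [426. 317.] [40.2 60.9] mean [427.5 315.2  29.2] ydir yaw 0.5 px [122. 256.] 1089
```

View pics/w2b.png

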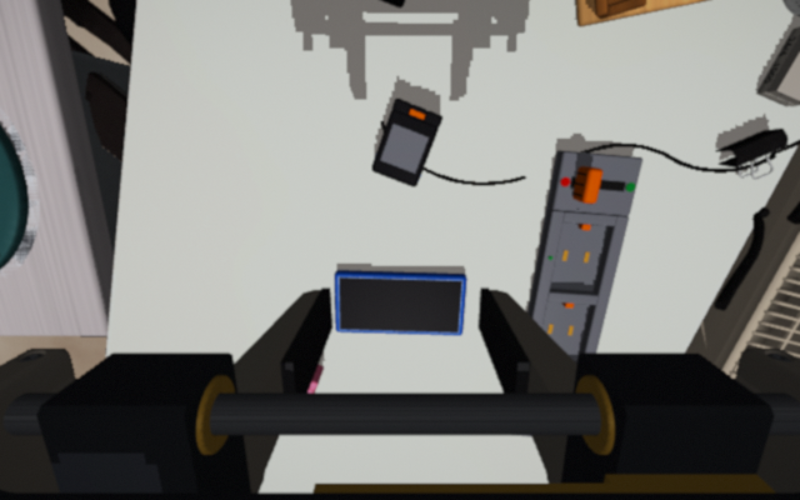

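Request:
{"api": "servo_tool", "payload": {"xyz": [[0,0.62,-0.8],[0,0.62,-0.8],[0,0.62,-0.8],[0,0.62,-0.8],[0,0,-0.8],[0,0,-0.8],[0,0,-0.78],[0,0,0],[0,0,0],[0,0,0],[0,0,0],[0,0,0],[0,0,0]], "turn": [-0.0573,-0.0573,-0.0573,-0.0573,0,0,0,0,0,0,0,0,0], "fingers": [60,60,60,60,60,60,60,60,20,20,20,20,20], "squeeze": 30}}

```text
time: 6.67
ee_pos: [447.6, 31.5, 34.5]
orientation: [179.9, -0.0, 69.3]
force: [-0.6, 1.9, 7.5]
opening: 39.7
gripper_force: 30.0
```

Run:
```python
from h import *
for f in('w1','w2'):
    c=ld(f);W=cloud(c,np.load('pics/%s.npy'%f));hsv=cv2.cvtColor(cv2.imread('pics/%s.png'%f),cv2.COLOR_BGR2HSV)
    n,l,s,ce=cv2.connectedComponentsWithStats(cv2.inRange(hsv,(4,190,100),(16,255,255)))
    for i in range(1,n):
        if s[i,4]>6:
            p=np.nanmedian(W[l==i],0)
            if 560<p[0]<640 and p[1]<30: print(f,s[i,4],p.round(1),atz(c,*ce[i],15).round(1),W[l==i].min(0).round(1),W[l==i].max(0).round(1))
```

```text
w1 196 [622.2  -3.3  42.4] [621.2  -5.4  15. ] [nan nan nan] [nan nan nan]
w1 16 [604.7 -41.2  14.5] [605. -41.  15.] [602.1 -42.9  13.5] [608.6 -38.8  16.4]
w1 13 [ 599.4 -115.8   14.3] [ 599.4 -115.7   15. ] [ 596.7 -117.4   13.6] [ 602.1 -114.5   15.7]
w1 9 [ 594.2 -190.2   15. ] [ 593.6 -190.5   15. ] [ 591.4 -192.1   13.9] [ 595.4 -188.8   16.4]
w2 305 [592.    1.7  42.2] [605.1  -1.4  15. ] [nan nan nan] [nan nan nan]
w2 27 [604.5 -37.8  14.3] [604.3 -37.7  15. ] [601.1 -39.8  12.7] [608.1 -36.   15.9]
w2 19 [ 599.4 -112.7   14.3] [ 599.2 -112.2   15. ] [ 595.8 -114.    13. ] [ 603.6 -110.9   15.4]
```

Request:
{"api": "servo_tool", "payload": {"xyz": [[0,0,0.5],[0,0,1],[0,0,1],[0.73,-0.845,0.43],[0.73,-0.845,0.43],[0.73,-0.845,0.43],[0.73,-0.845,0.43],[0.73,-0.845,0.43],[0.73,-0.845,0.43],[0.73,-0.845,0.43],[0,0,0],[0,0,0],[0,0,0]], "turn": [0,0,0,0.026,0.026,0.026,0.026,0.026,0.026,0.026,0,0,0], "fingers": [20,20,20,20,20,20,20,20,20,20,20,20,20], "squeeze": 40}}

```text
time: 7.75
ee_pos: [599.1, -145.4, 198.2]
orientation: [-179.9, -0.0, 85.7]
force: [-0.8, 1.1, -1.8]
opening: 39.7
gripper_force: 40.0
```

Run:
```python
from h import *
s=sensors.sense();print(s['ee_pos'],s['orientation'],s['joints'].round())
im,d,c=cap('wrist','w3');W=cloud(c,d)
hsv=cv2.cvtColor(im,cv2.COLOR_BGR2HSV)
n,l,st,ce=cv2.connectedComponentsWithStats(cv2.inRange(hsv,(4,190,100),(16,255,255)))
for i in range(1,n):
    if st[i,4]>6: print(st[i,4],ce[i].round(1),np.nanmedian(W[l==i],0).round(1))
cv2.imwrite('pics/w3b.png',cv2.resize(im,(800,500)))
```

```text
[ 599.11177041 -145.39989366  198.16607372] [-1.79930090e+02 -2.78983121e-02  8.57315577e+01] [ 40.  32. -41.  97.  24.  60. -13.]
436 [305.9  34.4] [ 5.933e+02 -2.000e-01  4.210e+01]
40 [322.8  81.5] [605.5 -38.3  14.2]
28 [322.5 155.9] [ 599.5 -112.9   14.3]
132 [323.4 219.9] [ 600.4 -121.2  193.4]
24 [ 95.9 240.7] [ 343.5 -186.1   30. ]
```

View pics/w3b.png

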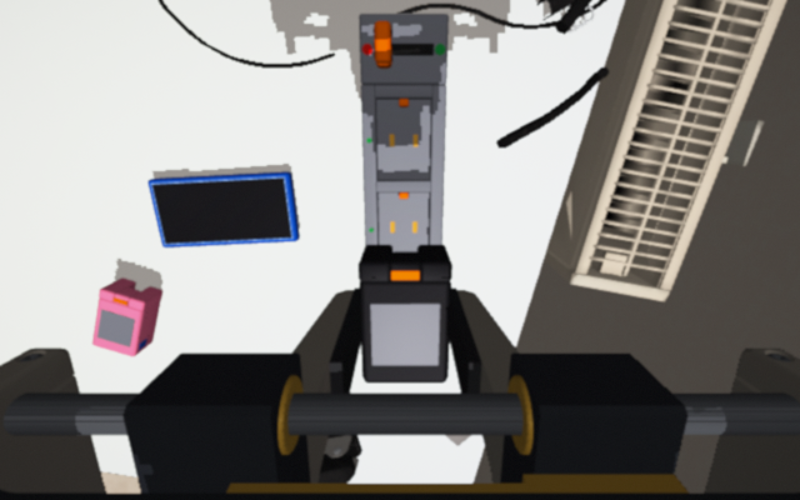

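Run:
```python
from h import *
c=ld('w3');W=cloud(c,np.load('pics/w3.npy'))
packs(W,185,202,500,(500,700),(-250,0))
for zl,zh,n in((15,22,'top'),(2,10,'floor')):
    m=((W[...,2]>zl)&(W[...,2]<zh)&(W[...,0]>545)&(W[...,0]<650)&(W[...,1]>-130)&(W[...,1]<35))
    t=np.radians(-4.2);Y=W@np.array([-np.sin(t),np.cos(t),0]);X=W@np.array([np.cos(t),np.sin(t),0])
    if n=='top':
        cols=m&(Y>-140)&(Y<-20);print('tray X extent',np.nanpercentile(X[cols],[.3,99.7]))
        print('tray +y end',np.nanpercentile(Y[m],99.8))
    else:
        k=m&(Y>-155)&(Y<-75)&(X>575)&(X<640)
        n,l,s,ce=cv2.connectedComponentsWithStats(k.astype(np.uint8))
        for i in range(1,n):
            if s[i,4]>200: print('floor X',np.percentile(X[l==i],[1,99]),'Y',np.percentile(Y[l==i],[1,99]),np.median(W[l==i],0),s[i,4])
```

```text
obj [ 598.8 -145.4] [60.  67.3] mean [ 598.9 -141.9  193.1] ydir yaw 85.9 px [323. 254.] 7997
tray X extent [571.85462387 639.75548737]
tray +y end 68.81615585024407
floor X [583.27660323 627.62114126] Y [-86.7598996  -75.40656885] [ 596.06687409 -124.54895437    5.51703706] 401
```

Run:
```python
from h import *
t=np.radians(-4.2)
for f in('w1','w3'):
    c=ld(f);W=cloud(c,np.load('pics/%s.npy'%f))
    Y=W@np.array([-np.sin(t),np.cos(t),0]);X=W@np.array([np.cos(t),np.sin(t),0])
    for xc in(592,606,617):
        k=(abs(X-xc)<4)&(Y>-190)&(Y<40)
        y=Y[k];z=W[...,2][k];o=np.argsort(y)
        b=[(int(a),round(float(np.median(z[abs(y-a)<1.0])),1)) for a in range(-64,24,2) if (abs(y-a)<1.0).sum()>1]
        print(f,xc,' '.join('%d:%.0f'%q for q in b))
```

```text
w1 592 -64:18 -62:18 -60:18 -58:11 -56:6 -54:6 -52:6 -50:5 -48:6 -46:5 -44:6 -42:6 -40:6 -38:6 -36:6 -34:6 -32:5 -30:6 -28:5 -26:6 -24:6 -22:6 -20:366 -18:367 -16:370 -14:370 -12:369 -10:6 -8:5 -6:6 -4:6 -2:6 0:6 2:5 4:6 6:6 8:18 10:18 12:18 14:18 16:18 18:18 20:17 22:18
w1 606 -64:19 -62:18 -60:18 -58:11 -56:6 -54:5 -52:5 -50:6 -48:5 -46:6 -44:5 -42:6 -40:6 -38:6 -36:6 -34:6 -32:6 -30:6 -28:5 -26:5 -24:6 -22:6 -20:6 -18:6 -16:5 -14:6 -12:5 -10:6 -8:6 -6:6 -4:5 -2:6 0:6 2:14 4:15 6:14 8:18 10:18 12:18 14:18 16:18 18:17 20:18 22:18
w1 617 -64:18 -62:17 -60:18 -58:12 -56:6 -54:6 -52:5 -50:6 -48:5 -46:6 -44:6 -42:6 -40:6 -38:6 -36:6 -34:6 -32:6 -30:6 -28:6 -26:6 -24:6 -22:6 -20:5 -18:6 -16:5 -14:6 -12:6 -10:5 -8:6 -6:6 -4:6 -2:6 0:6 2:6 4:6 8:18 10:18 12:18 14:18 16:17 18:18 20:18 22:18
w3 592 -64:17 -62:18 -60:17 -58:18 -56:12 -54:6 -52:6 -50:6 -48:5 -46:5 -44:5 -42:6 -40:6 -38:5 -36:6 -34:5 -32:6 -30:6 -28:5 -26:6 -24:5 -22:6 -20:6 -18:5 -16:6 -14:6 -12:5 -10:6 -8:6 -6:5 -4:5 -2:6 0:6 2:6 4:5 6:6 8:6 10:17 12:17 14:17 16:18 18:17 20:17 22:18
w3 606 -64:18 -62:18 -60:18 -58:18 -56:13 -54:5 -52:6 -50:6 -48:6 -46:6 -44:5 -42:5 -40:6 -38:5 -36:6 -34:5 -32:6 -30:6 -28:6 -26:5 -24:5 -22:6 -20:5 -18:5 -16:6 -14:5 -12:6 -10:6 -8:6 -6:5 -4:6 -2:5 0:5 2:5 4:14 6:14 8:14 10:17 12:17 14:17 16:18 18:17 20:17 22:18
w3 617 -64:18 -62:18 -60:18 -58:18 -56:13 -54:5 -52:6 -50:5 -48:6 -46:6 -44:6 -42:5 -40:6 -38:5 -36:5 -34:5 -32:6 -30:5 -28:6 -26:6 -24:6 -22:6 -20:6 -18:6 -16:5 -14:6 -12:5 -10:6 -8:6 -6:5 -4:5 -2:5 0:5 2:6 4:5 6:6 8:6 10:18 12:18 14:17 16:17 18:17 20:17 22:18
```

Request:
{"api": "servo_tool", "payload": {"xyz": [[0.04,0.87,0],[0.04,0.87,-0.5],[0.04,0.87,-1],[0,0,-1],[0,0,-1],[0,0,-1],[0,0,0],[0,0,0]], "turn": [0,0,0,0,0,0,0,0], "fingers": [20,20,20,20,20,20,20,20]}}

```text
time: 8.47
ee_pos: [601.9, -66.3, 62.5]
orientation: [-179.8, -0.0, 85.9]
force: [0.3, 0.2, -1.2]
opening: 39.2
gripper_force: 40.0
```

Request:
{"api": "servo_tool", "payload": {"xyz": [[0.02,-0.03,-0.2],[0,0,-0.2],[0,0,-0.2],[0,0,-0.1],[0,0,0],[0,0,0]], "turn": [0,0,0,0,0,0], "fingers": [20,20,20,20,20,20]}}

```text
time: 8.97
ee_pos: [604.3, -68.5, 42.6]
orientation: [180.0, 0.0, 85.7]
force: [0.8, 1.1, -1.8]
opening: 39.4
gripper_force: 40.0
```

Request:
{"api": "servo_tool", "payload": {"xyz": [[0,0,-0.08],[0,0,0],[0,0,0],[0,0,0],[0,0,0],[0,0,0],[0,0,0],[0,0,1],[0,0,1],[0,0,1],[0,0,1],[0,-0.7,1],[0,-0.7,1],[0,0,0]], "turn": [0,0,0,0,0,0,0,0,0,0,0,0,0,0], "fingers": [20,20,60,60,60,60,60,60,60,60,60,60,60,60]}}

```text
time: 10.13
ee_pos: [607.4, -115.5, 226.1]
orientation: [179.4, 0.2, 85.4]
force: [-0.3, -1.5, 0.3]
opening: 60.2
gripper_force: 0.0
```

```bash
cat >> h.py <<'E'
def tr(W):
    t=np.radians(-4.2)
    return W@np.array([np.cos(t),np.sin(t),0]),W@np.array([-np.sin(t),np.cos(t),0])
E
python3 - <<'E'
from h import *
s=sensors.sense();print(s['ee_pos'])
im,d,c=cap('wrist','w4');W=cloud(c,d)
packs(W,20,28,100,(540,660),(-250,0))
packs(W,28,45,100,(540,660),(-250,0))
X,Y=tr(W)
for xc in(592,606,617):
    k=(abs(X-xc)<4)
    print(xc,' '.join('%d:%.0f'%(a,np.median(W[...,2][k&(abs(Y-a)<1)])) for a in range(-64,24,2) if (k&(abs(Y-a)<1)).sum()>1))
E
```

```text
[ 607.35564327 -115.47688744  226.07406768]
obj [590.2  -5.8] [11.8 12.4] mean [590.6  -5.8  38.9] ydir yaw 87.2 px [299.  82.] 156
obj [602.  -66.8] [58.9 39.9] mean [602.3 -66.1  32.8] ydir yaw -4.5 px [316. 140.] 2048
592 -64:14 -62:15 -60:15 -58:15 -56:15 -52:32 -50:319 -48:319 -46:309 -44:310 -42:309 -40:307 -38:33 -36:33 -34:33 -32:33 -30:33 -28:33 -26:33 -24:33 -22:33 -20:33 -18:33 -16:33 -14:33 -12:33 -10:33 -8:33 -6:33 -4:33 -2:33 0:33 2:33 4:33 6:32 8:3 10:3 12:15 14:15 16:15 18:15 20:14 22:15
606 -64:14 -62:15 -60:15 -58:15 -56:14 -52:32 -50:319 -48:319 -46:309 -44:310 -42:309 -40:307 -38:33 -36:33 -34:34 -32:33 -30:33 -28:33 -26:33 -24:34 -22:33 -20:33 -18:33 -16:33 -14:33 -12:33 -10:33 -8:33 -6:33 -4:33 -2:33 0:34 2:33 4:33 6:32 8:12 10:11 12:15 14:15 16:15 18:15 20:14 22:15
617 -64:14 -62:16 -60:15 -58:15 -56:15 -52:32 -50:319 -48:319 -46:309 -44:310 -42:309 -40:307 -38:33 -36:33 -34:33 -32:33 -30:33 -28:33 -26:33 -24:33 -22:33 -20:33 -18:33 -16:33 -14:33 -12:33 -10:33 -8:33 -6:33 -4:33 -2:33 0:33 2:33 4:33 6:32 8:3 10:3 12:15 14:15 16:15 18:15 20:14 22:15
```

Request:
{"api": "servo_tool", "payload": {"xyz": [[-0.72,0.85,-0.1],[-0.72,0.85,-0.1],[-0.72,0.85,-0.1],[-0.72,0.85,-0.1],[-0.72,0.85,-0.1],[-0.72,0.85,-0.1],[-0.72,0.85,-0.1],[-0.72,0.85,-0.1],[0,0,0],[0,0,0]], "turn": [0,0,0,0,0,0,0,0.05,0,0], "fingers": [60,60,60,60,60,60,60,60,60,60]}}

```text
time: 11.02
ee_pos: [429.7, 94.9, 195.4]
orientation: [-179.9, 0.0, 90.5]
force: [0.0, -1.3, 0.7]
opening: 59.9
gripper_force: 0.0
```

Run:
```python
from h import *
s=sensors.sense();print(s['ee_pos'],s['orientation'])
im,d,c=cap('wrist','w5');packs(cloud(c,d))
```

```text
[429.71588106  94.91160555 195.44694349] [-1.79924141e+02  3.45862181e-02  9.04905605e+01]
obj [434.5 167.3] [60.1 40.1] mean [434.7 168.1  29.8] ydir yaw -19.4 px [328. 115.] 2530
```

Request:
{"api": "servo_tool", "payload": {"xyz": [[0.04,0.61,-0.8],[0.04,0.61,-0.8],[0.04,0.61,-0.8],[0.04,0.61,-0.8],[0,0,-0.8],[0,0,-0.8],[0,0,-0.6],[0,0,0],[0,0,0],[0,0,0],[0,0,0],[0,0,0],[0,0,0]], "turn": [-0.0553,-0.0553,-0.0553,-0.0553,0,0,0,0,0,0,0,0,0], "fingers": [60,60,60,60,60,60,60,60,20,20,20,20,20], "squeeze": 40}}

```text
time: 12.15
ee_pos: [437.1, 166.7, 35.1]
orientation: [179.9, -0.1, 70.3]
force: [-0.5, -0.2, 3.5]
opening: 39.7
gripper_force: 40.0
```

Request:
{"api": "servo_tool", "payload": {"xyz": [[0,0,0.5],[0,0,1],[0,0,1],[0.485,-0.936,0.05],[0.485,-0.936,0.05],[0.485,-0.936,0.05],[0.485,-0.936,0.05],[0.485,-0.936,0.05],[0.485,-0.936,0.05],[0.485,-0.936,0.05],[0.485,-0.936,0.05],[0.485,-0.936,0.05],[0.485,-0.936,0.05],[0.485,-0.936,0.05],[0,0,0],[0,0,-0.5],[0,0,-1],[0,0,-0.5],[0,0,0],[0,0,0]], "turn": [0,0,0,0.0157,0.0157,0.0157,0.0157,0.0157,0.0157,0.0157,0.0157,0.0157,0.0157,0.0157,0,0,0,0,0,0], "fingers": [20,20,20,20,20,20,20,20,20,20,20,20,20,20,20,20,20,20,20,20]}}

```text
time: 13.82
ee_pos: [595.2, -140.8, 64.6]
orientation: [-179.8, -0.1, 86.0]
force: [1.2, 1.3, -1.1]
opening: 39.5
gripper_force: 40.0
```

Request:
{"api": "servo_tool", "payload": {"xyz": [[0.04,-0.05,-0.2],[0,0,-0.2],[0,0,-0.2],[0,0,-0.1],[0,0,0],[0,0,0]], "turn": [0,0,0,0,0,0], "fingers": [20,20,20,20,20,20]}}

```text
time: 14.32
ee_pos: [597.5, -143.6, 44.5]
orientation: [-180.0, -0.0, 85.9]
force: [0.0, 1.0, -1.1]
opening: 40.0
gripper_force: 4.0
```

Request:
{"api": "servo_tool", "payload": {"xyz": [[0,0,-0.08],[0,0,-0.04],[0,0,0],[0,0,0]], "turn": [0,0,0,0], "fingers": [20,20,20,20]}}

```text
time: 14.65
ee_pos: [597.7, -143.7, 41.2]
orientation: [180.0, 0.0, 85.9]
force: [0.3, 1.2, -0.1]
opening: 39.8
gripper_force: 40.0
```

Request:
{"api": "servo_tool", "payload": {"xyz": [[0,0,0],[0,0,0],[0,0,0],[0,0,0],[0,0,0],[0,0,1],[0,0,1],[0,-0.5,1],[0,-0.9,1],[0,-0.9,1],[0,0,0.2],[0,0,0],[0,0,0]], "turn": [0,0,0,0,0,0,0,0,0,0,0,0,0], "fingers": [60,60,60,60,60,60,60,60,60,60,60,60,60]}}

```text
time: 15.73
ee_pos: [597.2, -212.1, 196.7]
orientation: [-180.0, -0.0, 85.9]
force: [0.5, 0.9, -0.7]
opening: 60.4
gripper_force: 0.0
```

Run:
```python
from h import *
s=sensors.sense();print(s['ee_pos'],s['orientation'])
im,d,c=cap('wrist','w6');W=cloud(c,d)
packs(W,26,45,100,(540,660),(-250,0))
X,Y=tr(W)
for xc in(585,606,625):
    k=(abs(X-xc)<4)
    print(xc,' '.join('%d:%.0f'%(a,np.median(W[...,2][k&(abs(Y-a)<1)])) for a in range(-140,24,4) if (k&(abs(Y-a)<1)).sum()>1))
```

```text
[ 597.16961025 -212.09035055  196.71707061] [-1.79989576e+02 -1.88104112e-02  8.58913438e+01]
obj [603.4 -69.1] [59.6 40.5] mean [603.5 -68.7  34.8] ydir yaw -4.1 px [320.  37.] 3190
obj [ 596.4 -142.7] [60.  40.2] mean [ 596.7 -141.8   34.8] ydir yaw -4.1 px [319. 120.] 2597
585 -140:280 -136:17 -132:17 -128:17 -124:34 -120:32 -116:32 -112:33 -108:32 -104:33 -100:33 -96:25 -92:25 -88:25 -84:17 -80:17 -76:34 -72:33 -68:16 -64:17 -60:17 -56:17 -52:12 -48:17 -44:17 -40:17 -36:17 -32:16 -28:17 -24:17 -20:17 -16:17 -12:17 -8:17 -4:16 0:16 4:16 8:16
606 -140:281 -136:17 -132:17 -128:33 -124:35 -120:35 -116:35 -112:35 -108:35 -104:35 -100:35 -96:35 -92:35 -88:35 -84:35 -80:35 -76:35 -72:35 -68:33 -64:17 -60:17 -56:16 -52:35 -48:35 -44:35 -40:35 -36:35 -32:35 -28:36 -24:35 -20:35 -16:35 -12:35 -8:35 -4:35 0:35 4:34
625 -140:281 -136:17 -132:16 -128:31 -124:35 -120:34 -116:33 -112:34 -108:34 -104:32 -100:33 -96:33 -92:33 -88:33 -84:33 -80:32 -76:34 -72:34 -68:15 -64:16 -60:17 -56:16 -52:33 -48:34 -44:34 -40:35 -36:34 -32:35 -28:34 -24:34 -20:34 -16:34 -12:34 -8:34 -4:34 0:34 4:34 8:16
```

Request:
{"api": "servo_tool", "payload": {"xyz": [[-0.356,0.94,0],[-0.356,0.94,0],[-0.356,0.94,0],[-0.356,0.94,0],[-0.356,0.94,0],[-0.356,0.94,0],[-0.356,0.94,0],[-0.356,0.94,0],[-0.356,0.94,0],[-0.356,0.94,0],[-0.356,0.94,0],[-0.356,0.94,0],[-0.356,0.94,0],[-0.356,0.94,0],[-0.356,0.94,0],[-0.356,0.94,0],[0,0,0],[0,0,0]], "turn": [0.045,0,0,0,0,0,0,0,0,0,0,0,0,0,0,0,0,0], "fingers": [60,60,60,60,60,60,60,60,60,60,60,60,60,60,60,60,60,60]}}

```text
time: 17.28
ee_pos: [424.1, 240.6, 195.9]
orientation: [-179.9, 0.0, 90.3]
force: [0.1, 0.4, 0.3]
opening: 59.9
gripper_force: 0.0
```

Run:
```python
from h import *
s=sensors.sense();print(s['ee_pos'],s['orientation'])
im,d,c=cap('wrist','w7');packs(cloud(c,d))
```

```text
[424.09283109 240.6197038  195.91024164] [-1.79858076e+02  1.29670582e-02  9.03145151e+01]
obj [426.2 316.6] [40.  59.8] mean [426.2 317.1  29.5] ydir yaw 0.5 px [325. 111.] 2540
```

Request:
{"api": "servo_tool", "payload": {"xyz": [[0.02,0.64,-0.8],[0.02,0.64,-0.8],[0.02,0.64,-0.8],[0.02,0.64,-0.8],[0,0,-0.8],[0,0,-0.8],[0,0,-0.62],[0,0,0],[0,0,0],[0,0,0],[0,0,0],[0,0,0],[0,0,0]], "turn": [0,0,0,0,0,0,0,0,0,0,0,0,0], "fingers": [60,60,60,60,60,60,60,60,20,20,20,20,20], "squeeze": 40}}

```text
time: 18.42
ee_pos: [429.7, 315.5, 35.6]
orientation: [179.9, -0.0, 89.9]
force: [-0.3, -1.5, 4.0]
opening: 39.6
gripper_force: 40.0
```

Request:
{"api": "servo_tool", "payload": {"xyz": [[0,0,0.6],[0,0,1],[0,0,1],[0.3,-0.99,0.05],[0.3,-0.99,0.05],[0.3,-0.99,0],[0.3,-0.99,0],[0.3,-0.99,0],[0.3,-0.99,0],[0.3,-0.99,0],[0.3,-0.99,0],[0.3,-0.99,0],[0.3,-0.99,0],[0.3,-0.99,0],[0.3,-0.99,0],[0.3,-0.99,0],[0.3,-0.99,0],[0.3,-0.99,0],[0.3,-0.99,0],[0.3,-0.99,0]], "turn": [0,0,0,-0.015,-0.015,-0.015,0,0,0,0,0,0,0,0,0,0,0,0,0,0], "fingers": [20,20,20,20,20,20,20,20,20,20,20,20,20,20,20,20,20,20,20,20]}}

```text
time: 20.08
ee_pos: [582.1, -191.5, 115.8]
orientation: [180.0, 0.0, 85.9]
force: [1.0, 0.2, -1.5]
opening: 39.9
gripper_force: 40.0
```

Request:
{"api": "servo_tool", "payload": {"xyz": [[0.25,-0.9,0],[0,0,-0.5],[0,0,-1],[0,0,-0.3],[0,0,0],[0,0,0]], "turn": [0,0,0,0,0,0], "fingers": [20,20,20,20,20,20]}}

```text
time: 20.58
ee_pos: [589.5, -215.8, 61.5]
orientation: [-180.0, -0.0, 85.9]
force: [0.3, -0.3, -1.4]
opening: 39.7
gripper_force: 40.0
```

Request:
{"api": "servo_tool", "payload": {"xyz": [[0.06,-0.1,-0.1],[0,0,-0.2],[0,0,-0.2],[0,0,0],[0,0,0]], "turn": [0,0,0,0,0], "fingers": [20,20,20,20,20]}}

```text
time: 21.0
ee_pos: [591.1, -219.4, 46.1]
orientation: [-180.0, -0.0, 85.9]
force: [-0.2, -0.4, -1.7]
opening: 39.5
gripper_force: 40.0
```

Request:
{"api": "servo_tool", "payload": {"xyz": [[0,0,-0.09],[0,0,-0.06],[0,0,0],[0,0,0]], "turn": [0,0,0,0], "fingers": [20,20,20,20]}}

```text
time: 21.33
ee_pos: [591.3, -219.5, 41.9]
orientation: [-180.0, -0.0, 85.9]
force: [-0.3, 0.8, -2.3]
opening: 39.6
gripper_force: 40.0
```

Request:
{"api": "servo_tool", "payload": {"xyz": [[0,0,0],[0,0,0],[0,0,0],[0,0,0],[0,0,0],[0,0,1],[0,0,1],[0,0,1],[-0.48,0.3,1],[-0.48,0.3,1],[-0.48,0.3,1],[-0.48,0.3,0],[-0.48,0.3,0],[-0.48,0.3,0],[-0.48,0.3,0],[-0.48,0.3,0],[-0.48,0.3,0],[-0.48,0.3,0],[-0.48,0.3,0],[-0.48,0.3,0]], "turn": [0,0,0,0,0,0,0,0,-0.0735,-0.0735,-0.0735,-0.0735,-0.0735,-0.0735,-0.0735,-0.0735,-0.0735,-0.0735,-0.0735,-0.0735], "fingers": [60,60,60,60,60,60,60,60,85,85,85,85,85,85,85,85,85,85,85,85]}}

```text
time: 23.0
ee_pos: [417.8, -111.0, 222.0]
orientation: [180.0, -0.0, 6.2]
force: [-0.3, -0.2, 0.9]
opening: 85.0
gripper_force: 0.0
```

Request:
{"api": "servo_tool", "payload": {"xyz": [[0,0,0],[0,0,0]], "turn": [-0.0735,0], "fingers": [85,85]}}

```text
time: 23.17
ee_pos: [418.0, -111.2, 222.3]
orientation: [179.9, -0.0, -0.2]
force: [0.2, -1.1, 0.2]
opening: 84.8
gripper_force: 0.0
```

Run:
```python
from h import *
s=sensors.sense();print(s['ee_pos'],s['orientation'],s['joints'].round())
im,d,c=cap('wrist','w8');W=cloud(c,d)
packs(W,6,16,300,(350,560),(-300,0))
packs(W,26,45,100,(540,660),(-300,0))
cv2.imwrite('pics/w8b.png',cv2.resize(im,(800,500)))
```

```text
[ 417.98705111 -111.21836781  222.2748375 ] [ 1.79922318e+02 -2.34334795e-02 -2.28107522e-01] [ 43.  10. -35. 120.   7.  53. -86.]
obj [ 441.1 -116.3] [ 61.5 124. ] mean [ 444.4 -115.9   10.9] ydir yaw 89.0 px [329. 156.] 5562
obj [590.7  -6.8] [10.4 14.1] mean [590.2  -7.8  38.5] ydir yaw 8.6 px [216.   7.] 260
obj [589.9 -67.7] [15.4 60.1] mean [590.1 -69.3  34.8] ydir yaw 0.9 px [281.   8.] 1099
obj [ 587.  -141.6] [61.1 21.5] mean [ 586.9 -141.9   35.1] ydir yaw -0.1 px [357.  12.] 1556
obj [ 584.4 -214.6] [60.9 27.3] mean [ 584.1 -214.1   35.1] ydir yaw -1.3 px [432.  15.] 2004
```

View pics/w8b.png

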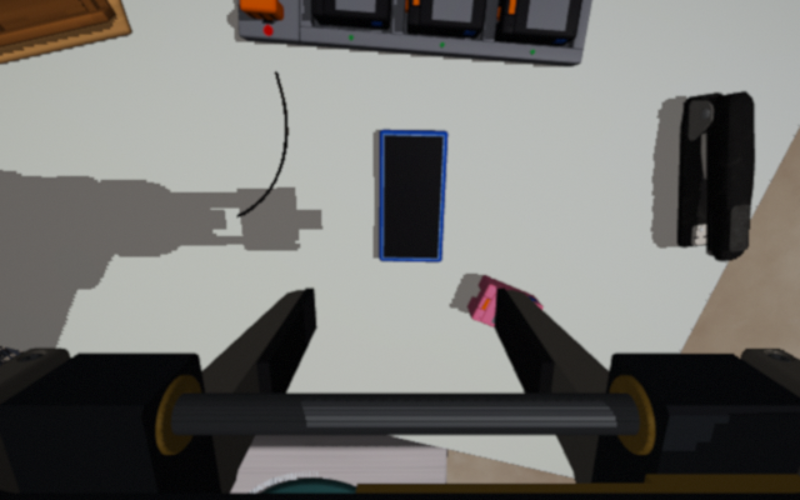

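Request:
{"api": "servo_tool", "payload": {"xyz": [[0.2,-0.05,-1],[0.2,-0.05,-1],[0.2,-0.05,-1],[0.2,-0.02,-1],[0,0,-1],[0,0,-1],[0,0,-0.4],[0,0,-0.2],[0,0,0],[0,0,0]], "turn": [-0.009,0,0,0,0,0,0,0,0,0], "fingers": [85,85,85,85,85,85,85,85,85,85]}}

```text
time: 24.05
ee_pos: [443.2, -116.6, 24.2]
orientation: [-180.0, -0.0, -0.8]
force: [-0.7, 0.1, 0.4]
opening: 85.0
gripper_force: 0.0
```

Request:
{"api": "servo_tool", "payload": {"xyz": [[0,0,-0.08],[0,0,0],[0,0,0],[0,0,0],[0,0,0],[0,0,0],[0,0,1],[0,0,1],[0,0,1],[0,0,1],[0,0,0]], "turn": [0,0,0,0,0,0,0,0,0,0,0], "fingers": [40,40,40,40,40,40,40,40,40,40,40], "squeeze": 35}}

```text
time: 24.97
ee_pos: [445.6, -117.1, 146.1]
orientation: [179.8, -0.5, -0.9]
force: [1.4, -0.5, -1.7]
opening: 61.5
gripper_force: 35.0
```

Request:
{"api": "servo_tool", "payload": {"xyz": [[0.42,0.99,0.2],[0.42,0.99,0.2],[0.42,0.99,0.2],[0.42,0.99,0.2],[0.42,0.99,0.2],[0.42,0.99,0.2],[0.42,0.99,0.2],[0.42,0.99,0.2],[0.42,0.99,0.2],[0,0,0],[0,0,0]], "turn": [0.0145,0.0145,0.0145,0.0145,0.0145,0.0145,0.0145,0.0145,0.0145,0,0], "fingers": [40,40,40,40,40,40,40,40,40,40,40]}}

```text
time: 25.88
ee_pos: [555.4, 152.9, 194.6]
orientation: [-179.9, 0.1, 11.0]
force: [-0.3, -1.1, -2.1]
opening: 61.6
gripper_force: 35.0
```

Run:
```python
from h import *
s=sensors.sense();print(s['ee_pos'],s['orientation'])
im,d,c=cap('wrist','w9');W=cloud(c,d)
o=np.array([578.8,219.5,24]);t=np.radians(10.9)
x=(W-o)@np.array([np.cos(t),np.sin(t),0]);y=(W-o)@np.array([-np.sin(t),np.cos(t),0]);z=W[...,2]
n=z-24-x*np.tan(np.radians(35))
m=(abs(n)<6)&(x>30)&(x<110)&(abs(y)<110)
for a,b in((30,45),(45,60),(60,75),(75,90)):
    for sg in(-1,1):
        k=m&(x>a)&(x<b)&(y*sg>0)&(y*sg<100)
        if k.sum()>20: print(a,sg,k.sum(),'y',np.percentile(y[k],[1,99]).round(1),'resid',np.median(n[k]).round(1))
k=m&(abs(abs(y)-52.5)<15);print('top x',np.percentile(x[k],99.5))
P=W[k];ce=P.mean(0);nn=np.linalg.svd(P-ce,full_matrices=False)[2][2];nn*=np.sign(nn[2]);print(nn,np.degrees(np.arctan2(-nn[1],-nn[0])))
packs(W,165,215,500,(400,800),(0,400))
cv2.imwrite('pics/w9b.png',cv2.resize(im,(800,500)))
```

```text
[555.39538312 152.89325839 194.55959958] [-1.79936238e+02  5.86011381e-02  1.10386875e+01]
30 -1 889 y [-72.4 -25.6] resid -0.2
30 1 903 y [32.2 78.9] resid -0.3
45 -1 1029 y [-72.1 -25.6] resid -0.2
45 1 1039 y [32.3 78.9] resid -0.4
60 -1 1188 y [-72.3 -25.5] resid -0.2
60 1 1219 y [32.1 78.9] resid -0.4
75 -1 1452 y [-72.3 -25.5] resid -0.3
75 1 1468 y [32.1 79. ] resid -0.5
top x 95.38196694120568
[-0.55779176 -0.10594327  0.82319158] 10.754282823585019
obj [563.8 154.2] [102.5  92.3] mean [567.6 154.8 184.6] ydir yaw -78.2 px [324. 231.] 21069
```

View pics/w9b.png

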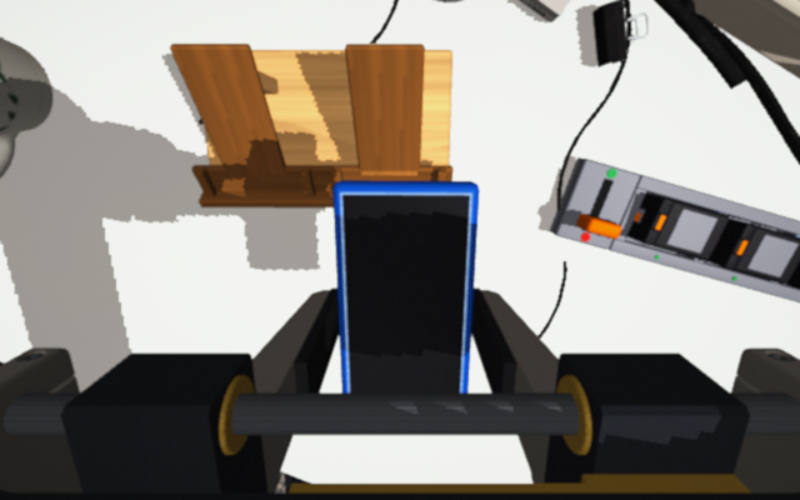

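Request:
{"api": "servo_tool", "payload": {"xyz": [[0.72,0.24,0],[0.72,0.24,0],[0.72,0.24,-0.3],[0.72,0.24,-0.8],[0,0,-1],[0,0,-0.4],[0,0,0],[0,0,0]], "turn": [0,0,0,0,0,0,0,0], "fingers": [40,40,40,40,40,40,40,40], "squeeze": 20}}

```text
time: 26.6
ee_pos: [641.3, 178.2, 119.9]
orientation: [180.0, 0.1, 10.8]
force: [-0.5, 0.1, -0.1]
opening: 61.5
gripper_force: 20.0
```

Request:
{"api": "servo_tool", "payload": {"xyz": [[0.04,0.1,0],[0,0,-0.2],[0,0,-0.2],[0,0,-0.2],[0,0,-0.2],[0,0,0]], "turn": [0,0,0,0,0,0], "fingers": [40,40,40,40,40,40], "squeeze": 12}}

```text
time: 27.1
ee_pos: [643.3, 182.3, 95.6]
orientation: [180.0, 0.0, 10.8]
force: [0.6, -0.4, 0.2]
opening: 62.1
gripper_force: 12.0
```

Request:
{"api": "servo_tool", "payload": {"xyz": [[0,0,-0.15],[0,0,-0.15],[0,0,0]], "turn": [0,0,0], "fingers": [40,40,40]}}

```text
time: 27.35
ee_pos: [643.7, 182.4, 87.4]
orientation: [180.0, -0.0, 10.8]
force: [-0.7, 0.5, -1.1]
opening: 61.8
gripper_force: 12.0
```

Request:
{"api": "servo_tool", "payload": {"xyz": [[0,0,-0.1],[0,0,0]], "turn": [0,0], "fingers": [40,40]}}

```text
time: 27.52
ee_pos: [644.2, 182.5, 86.2]
orientation: [180.0, -0.1, 10.8]
force: [-1.4, -1.2, 11.0]
opening: 61.7
gripper_force: 12.0
```

Run:
```python
from h import *
im,d,c=cap('wrist','w10')
im2,d2,c2=cap('scene','s2')
a=cv2.resize(im,(640,400));b=cv2.resize(im2[130:290,180:440],(640,394))
cv2.imwrite('pics/w10b.png',cv2.resize(np.vstack([a[:260],b[:340]]),None,fx=1,fy=1))
```

```text
(no output)
```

View pics/w10b.png

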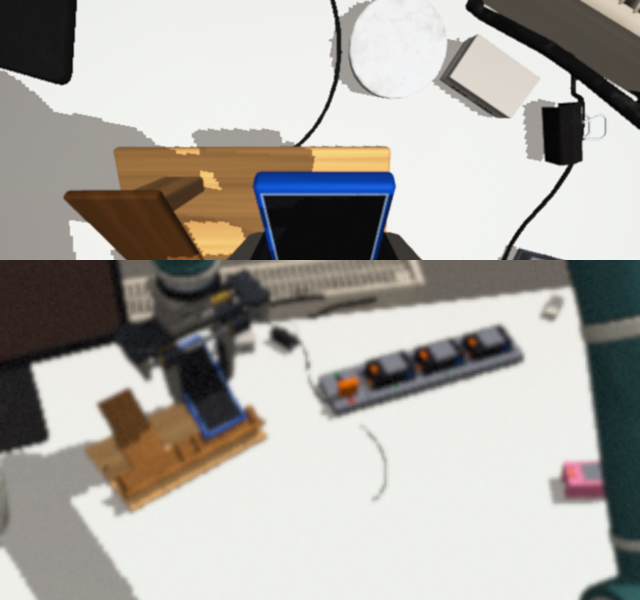

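The phone is tilted flush on the slope in the right-hand bay, with its lower end near the lip. I'll release it and look from above.

Request:
{"api": "servo_tool", "payload": {"xyz": [[0,0,0.03],[0,0,0],[0,0,0],[0,0,0],[0,0,1],[0,0,1],[0,0,1],[-0.8,0,1],[-0.8,0,0.8],[-0.8,0,0],[-0.8,0,0],[0,0,0],[0,0,0]], "turn": [0,0,0,0,0,0,0,0,0,0,0,0,0], "fingers": [78,78,78,78,78,78,78,78,78,78,78,78,78]}}

```text
time: 28.7
ee_pos: [547.0, 182.3, 229.7]
orientation: [179.9, -0.0, 10.9]
force: [0.8, -0.5, 0.6]
opening: 78.1
gripper_force: 0.0
```

```bash
cat > bed.py <<'E'
from h import *
import sys
im,d,c=cap('wrist',sys.argv[1]);W=cloud(c,d)
s=sensors.sense();print(s['ee_pos'],s['orientation'])
t=np.radians(10.9);a=np.radians(35);o=np.array([578.2,222.2,24])
ex=np.array([np.cos(t)*np.cos(a),np.sin(t)*np.cos(a),np.sin(a)]);ey=np.array([-np.sin(t),np.cos(t),0]);ez=np.cross(ex,ey)
B=(W-o)@np.stack([ex,ey,ez],1)
# backrest 1 reference
k=(abs(B[...,1]-52.5)<40)&(abs(B[...,2])<5)&(B[...,0]>30)&(B[...,0]<130)
print('backrest1 y',np.percentile(B[k][:,1],[1,99]).round(1),'x',np.percentile(B[k][:,0],[1,99.5]).round(1),'z',np.median(B[k][:,2]).round(2))
m=(abs(B[...,2]-11)<5)&(abs(B[...,1]+52.5)<60)&(B[...,0]>4)&(B[...,0]<160)
n,l,s,ce=cv2.connectedComponentsWithStats(m.astype(np.uint8));i=1+s[1:,4].argmax();P=B[l==i]
r=cv2.minAreaRect(P[:,:2].astype(np.float32));print(r,'z',np.median(P[:,2]))
print('x pct',np.percentile(P[:,0],[.5,99.5]),'y',np.percentile(P[:,1],[.5,99.5]))
q=P-P.mean(0);nn=np.linalg.svd(q,full_matrices=False)[2][2];print('tilt normal',nn*np.sign(nn[2]))
k=(abs(B[...,1]+52.5)<25);
print(' '.join('%d:%.0f'%(v,np.median(B[...,2][k&(abs(B[...,0]-v)<1.2)])) for v in range(-12,16,2) if (k&(abs(B[...,0]-v)<1.2)).sum()>2))
k=(abs(B[...,1]-52.5)<25)
print(' '.join('%d:%.0f'%(v,np.median(B[...,2][k&(abs(B[...,0]-v)<1.2)])) for v in range(-12,16,2) if (k&(abs(B[...,0]-v)<1.2)).sum()>2))
E
python3 bed.py w11
```

```text
[547.93053905 182.14417012 229.4869403 ] [ 1.79973023e+02 -3.32858617e-02  1.08119063e+01]
backrest1 y [31.5 78.2] x [ 31.3 115.4] z -0.9
((74.25978088378906, -50.10462951660156), (62.11363220214844, 122.91021728515625), 89.82596588134766) z 10.412788826850694
x pct [ 14.09220983 135.16385869] y [-80.52529363 -19.51177116]
tilt normal [ 4.31950144e-03 -8.29231396e-05  9.99990667e-01]
-6:11 -4:11 -2:11 0:5 2:-0 4:-1 12:9 14:10
-6:11 -4:11 -2:11 0:5 2:-0 4:-1 6:-1 8:-1 10:-1 12:-1 14:-1
```

Request:
{"api": "servo_tool", "payload": {"xyz": [[0.94,0.087,0],[0.94,0.087,0],[0.94,0.087,0],[0.94,0.087,0],[0.94,0.087,0],[0.94,0.087,0],[0,0,0],[0,0,-1],[0,0,-1],[0,0,-1],[0,0,-1],[0,0,-0.2],[0,0,0]], "turn": [0,0,0,0,0,0,0,0,0,0,0,0,0], "fingers": [0,0,0,0,0,0,0,0,0,0,0,0,0]}}

```text
time: 29.83
ee_pos: [715.2, 197.1, 99.9]
orientation: [180.0, 0.3, 10.8]
force: [0.4, -0.2, -0.2]
opening: 0.8
gripper_force: 0.0
```

Request:
{"api": "servo_tool", "payload": {"xyz": [[-0.1,-0.02,0],[-0.1,-0.02,0],[-0.1,-0.02,0],[-0.1,-0.02,0],[-0.1,-0.02,0],[0,0,0]], "turn": [0,0,0,0,0,0], "fingers": [0,0,0,0,0,0]}}

```text
time: 30.33
ee_pos: [701.4, 195.0, 104.4]
orientation: [180.0, -0.0, 10.8]
force: [0.1, 0.2, -1.5]
opening: 0.2
gripper_force: 0.0
```

Request:
{"api": "servo_tool", "payload": {"xyz": [[-0.06,-0.012,0],[0,0,0]], "turn": [0,0], "fingers": [0,0]}}

```text
time: 30.5
ee_pos: [699.8, 194.7, 103.6]
orientation: [180.0, -0.0, 10.8]
force: [0.3, -0.5, -1.2]
opening: 0.6
gripper_force: 0.0
```

Request:
{"api": "servo_tool", "payload": {"xyz": [[-0.05,-0.01,0],[0,0,0]], "turn": [0,0], "fingers": [0,0]}}

```text
time: 30.67
ee_pos: [698.2, 194.4, 103.3]
orientation: [180.0, 0.0, 10.8]
force: [0.2, 0.2, 0.2]
opening: 0.5
gripper_force: 0.0
```

Request:
{"api": "servo_tool", "payload": {"xyz": [[-0.05,-0.01,0],[0,0,0]], "turn": [0,0], "fingers": [0,0]}}

```text
time: 30.83
ee_pos: [696.9, 194.3, 103.4]
orientation: [-180.0, -0.0, 10.8]
force: [0.2, 0.7, -0.6]
opening: 0.3
gripper_force: 0.2
```

Request:
{"api": "servo_tool", "payload": {"xyz": [[0.4,0.08,0],[0,0,1],[0,0,1],[0,0,1],[0,0,1],[-0.95,-0.08,0.3],[-0.95,-0.08,0],[-0.95,-0.08,0],[-0.95,-0.08,0],[-0.95,-0.08,0],[-0.7,-0.08,0],[0,0,0],[0,0,0]], "turn": [0,0,0,0,0,0,0,0,0,0,0,0,0], "fingers": [0,0,0,0,0,0,0,0,0,0,0,0,0]}}

```text
time: 31.92
ee_pos: [545.1, 182.0, 233.0]
orientation: [179.9, -0.1, 10.9]
force: [1.0, -1.1, -0.2]
opening: 0.7
gripper_force: 0.0
```

```bash
python3 bed.py w12
```

```text
[546.07080874 181.98606719 232.92094894] [ 1.79977351e+02 -7.90911857e-02  1.08096776e+01]
backrest1 y [31.7 78.5] x [ 31.3 115.5] z -0.81
((64.59625244140625, -49.73945617675781), (62.072757720947266, 121.19387817382812), 89.67792510986328) z 10.510269221935635
x pct [  5.37353676 124.57212356] y [-80.21588289 -19.1202676 ]
tilt normal [5.22233780e-03 5.31919788e-04 9.99986222e-01]
-6:11 -4:11 -2:11 0:10 2:10 4:10 6:10 8:11 10:11 12:11 14:11
-6:11 -4:12 -2:11 0:6 2:-0 4:-1 6:-1 8:-1 10:-1 12:-1 14:-1
```

Request:
{"api": "servo_tool", "payload": {"xyz": [[0,-0.97,0],[0,-0.97,0],[0,-0.97,0],[0,-0.97,0],[0,-0.97,0],[0,-0.97,0],[0,-0.97,0],[0,0,0],[0,0,0]], "turn": [-0.024,-0.024,-0.024,-0.024,-0.024,-0.024,-0.024,0,0], "fingers": [0,0,0,0,0,0,0,0,0]}}

```text
time: 32.72
ee_pos: [546.5, -23.8, 232.1]
orientation: [-180.0, -0.0, -4.5]
force: [-0.6, 0.4, -0.7]
opening: 0.3
gripper_force: 0.0
```

Run:
```python
from h import *
s=sensors.sense();print(s['ee_pos'],s['orientation'])
im,d,c=cap('wrist','w13');W=cloud(c,d)
packs(W,28,45,100,(540,660),(-300,40))
X,Y=tr(W)
for yc in(-26,-101,-176):
    for xc in(588,606,623):
        print(yc,xc,[round(float(np.median(W[...,2][(abs(X-xc)<3)&(abs(Y-yc-q)<3)])),1) for q in(-22,0,15,22)],end=' ')
    print()
```

```text
[546.45775293 -23.76404876 232.13169125] [-1.79990302e+02 -7.30861527e-03 -4.54077852e+00]
obj [604.  -66.6] [60.2 39.5] mean [604.8 -66.   35.7] ydir yaw -4.4 px [362. 125.] 2060
obj [ 597.3 -140.1] [60.3 39.6] mean [ 598.1 -138.7   35.5] ydir yaw -4.4 px [429. 126.] 2086
obj [ 591.8 -213.1] [60.2 39.5] mean [ 592.2 -211.4   35.4] ydir yaw -4.4 px [497. 127.] 2132
obj [593.3   2.9] [27.3 12.6] mean [593.3   2.6  41.8] ydir yaw -4.4 px [300. 141.] 305
-26 588 [34.7, 34.9, 34.9, 34.4] -26 606 [35.6, 36.0, 36.1, 35.5] -26 623 [35.7, 35.7, 35.7, 35.8] 
-101 588 [34.8, 34.7, 34.9, 35.2] -101 606 [35.4, 35.8, 36.0, 35.5] -101 623 [35.1, 35.6, 35.5, 35.4] 
-176 588 [35.0, 35.5, 35.6, 35.3] -176 606 [35.3, 35.8, 35.7, 35.8] -176 623 [35.5, 35.1, 35.2, 35.1]
```

Request:
{"api": "servo_tool", "payload": {"xyz": [[0.6,0.83,-0.5],[0,0,-1],[0,0,-1],[0,0,-1],[0,0,-1],[0,0,-1],[0,0,-0.75],[0,0,0]], "turn": [0,0,0,0,0,0,0,0], "fingers": [0,0,0,0,0,0,0,0]}}

```text
time: 33.43
ee_pos: [560.5, 5.2, 40.5]
orientation: [-180.0, 0.5, -4.1]
force: [-1.0, 0.2, -0.2]
opening: 0.5
gripper_force: 0.0
```

Request:
{"api": "servo_tool", "payload": {"xyz": [[0.25,-0.02,0],[0.25,-0.02,0],[0.25,-0.02,0],[0.25,-0.02,0],[0.2,-0.02,0],[0.1,0,0],[0,0,0]], "turn": [0,0,0,0,0,0,0], "fingers": [0,0,0,0,0,0,0]}}

```text
time: 34.02
ee_pos: [603.9, -0.0, 45.6]
orientation: [-180.0, -0.1, -4.3]
force: [-0.3, -0.4, -0.3]
opening: 0.5
gripper_force: 0.0
```

Request:
{"api": "servo_tool", "payload": {"xyz": [[0.1,-0.01,0],[0.06,0,0],[0,0,0]], "turn": [0,0,0], "fingers": [0,0,0]}}

```text
time: 34.27
ee_pos: [607.4, -0.3, 45.0]
orientation: [180.0, -0.0, -4.3]
force: [-0.7, 0.4, -0.6]
opening: 0.3
gripper_force: 0.1
```

Request:
{"api": "servo_tool", "payload": {"xyz": [[0.1,0,0],[0.05,0,0],[0,0,0]], "turn": [0,0,0], "fingers": [0,0,0]}}

```text
time: 34.52
ee_pos: [607.8, -0.2, 44.5]
orientation: [179.9, 0.5, -4.3]
force: [-10.9, -0.4, 9.0]
opening: 0.3
gripper_force: 5.6
```

At the stop with about 11 N. I'll back off, then check everything once more.

Request:
{"api": "servo_tool", "payload": {"xyz": [[-0.6,0,0],[-0.6,0,0.3],[0,0,1],[0,0,1],[0,0,1],[0,0,1],[0,0,1],[0,0,1],[0,0.9,0.3],[0,0.9,0],[0,0,0],[0,0,0]], "turn": [0,0,0,0,0,0,0,0,0,0,0,0], "fingers": [0,0,0,0,0,0,0,0,0,0,0,0]}}

```text
time: 35.52
ee_pos: [575.7, 55.8, 243.3]
orientation: [-180.0, -0.1, -4.1]
force: [0.1, -0.2, 0.1]
opening: 0.4
gripper_force: 0.0
```

```bash
python3 bed.py w14
python3 - <<'E'
from h import *
c=ld('w14');W=cloud(c,np.load('pics/w14.npy'))
packs(W,28,47,80,(540,660),(-300,40))
im=cv2.imread('pics/w14.png');cv2.imwrite('pics/w14b.png',cv2.resize(im,(800,500)))
E
```

```text
[575.72610803  54.09961688 242.82399142] [ 1.79970114e+02 -1.49810734e-02 -4.23020937e+00]
backrest1 y [29.6 76.5] x [ 31.1 114.3] z -0.84
((64.02142333984375, -51.791748046875), (62.193214416503906, 120.01341247558594), 89.76566314697266) z 10.681811963423987
x pct [  5.29825145 123.31448674] y [-82.56184222 -21.72046491]
tilt normal [ 0.00562354 -0.00806669  0.99995165]
-8:11 -6:11 -4:11 -2:11 0:10 2:10 4:11 6:11 8:11 10:11 12:11 14:11
-8:11 -6:12 -4:11 -2:7 0:4 2:-1 4:-1 6:-1 8:-1 10:-1 12:-1 14:-1
obj [622.9  -3.4] [27.7 12.1] mean [623.1  -3.   40.8] ydir yaw -4.3 px [373. 134.] 294
obj [604.3 -70.4] [59.8 38.8] mean [604.9 -69.3  35. ] ydir yaw -4.2 px [431. 146.] 1851
obj [ 590.3 -217.1] [61.1 40.1] mean [ 591.1 -214.7   34.9] ydir yaw -4.2 px [559. 149.] 1965
obj [ 594.5 -143.3] [60. 40.] mean [ 595.1 -141.8   35. ] ydir yaw -4.8 px [495. 150.] 1886
```

View pics/w14b.png

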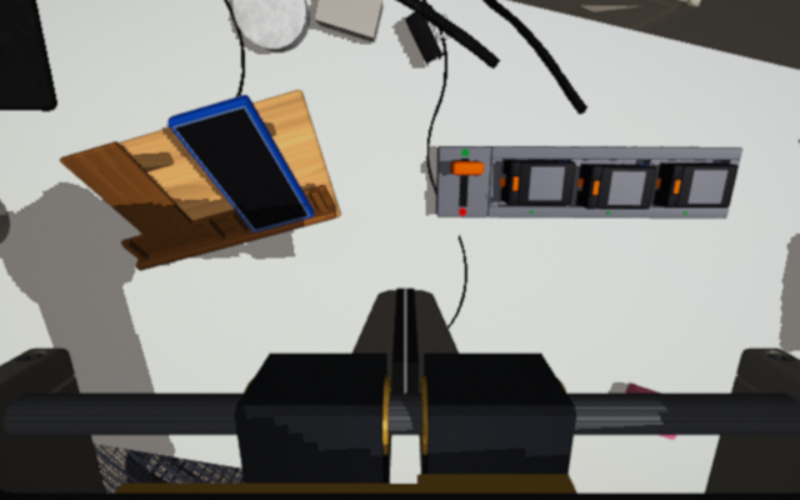

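The switch grip is at the green end, 30 mm from off, and the phone is in its bay. The middle pack sits slightly toward the robot, so I'm checking its level with a fresh image.

Run:
```python
from h import *
im,d,c=cap('wrist','w15');W=cloud(c,d);packs(W,28,47,80,(540,660),(-300,40))
X,Y=tr(W)
for yc in(-26,-101,-176):
    k=(abs(X-604.5)<14)&(abs(Y-yc)<24)&(W[...,2]>25)&(W[...,2]<45);P=W[k]
    n=np.linalg.svd(P-P.mean(0),full_matrices=False)[2][2];n*=np.sign(n[2]);print(yc,P.mean(0).round(1),n.round(4))
k=(abs(X-638)<2)&(Y>-200)&(Y<0);print('rim',np.median(W[k],0))
```

```text
obj [623.2  -2.3] [27.4 12.6] mean [623.2  -1.9  41.1] ydir yaw -4.3 px [371. 134.] 301
obj [604.6 -69.5] [60.3 39.4] mean [604.8 -68.6  35.2] ydir yaw -4.2 px [430. 146.] 1844
obj [ 590.8 -216.4] [61.2 39.1] mean [ 591.5 -213.8   35.1] ydir yaw -3.9 px [558. 148.] 1923
obj [ 594.7 -142.4] [60.7 40.3] mean [ 595.7 -141.1   35.1] ydir yaw -5.1 px [494. 149.] 1896
-26 [601.3 -70.1  35.5] [-0.002   0.0064  1.    ]
-101 [ 595.6 -145.    35.5] [4.0e-04 4.4e-03 1.0e+00]
-176 [ 590.  -219.5   35.5] [-0.0053  0.0041  1.    ]
rim [ 629.16749355 -140.75260689   17.06197384]
```

```bash
python3 -c "
from station import robot
print(robot.close_job())"
```

```text
the job is handed in; nothing more can be done
None
```

I handed the job in after 35 s of robot time: the switch was slid off, all three packs were seated, the blue phone (no red one was present) was laid against the lip, and the switch was slid back on to its stop; no verdict was returned.

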